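# Draw a coaster out from under a riser with a bent rod

### The arm

A 6-joint arm with a two-finger parallel gripper is mounted at the origin on a cart in front of the work surface, level with it; the furniture and walls round the work are solid. World frame = base frame: x ahead of the robot, y to its left, z up, the work surface at z = 0. Lengths are in m, angles in rad, forces in N, time in s.
With the tool pointing down it reaches from about 0.275 to 0.85 m from the base axis. Payload 19 kg.
Tool frame: the origin (TCP) lies at the very end of the fingers, on their centre line; the grasp point (between the pads) lies 19 mm behind it; z points along the fingers, y is the line along which they close (so a half turn about z gives the same grasp; the last joint's range is limited). The gripper opens to 85 mm and grips with 20 to 120 N. Pads are 22 mm wide; open, the fingers measure 114 mm over their backs; the gripper's body (76 mm by 85 mm) begins 54 mm behind the grasp point. The pads swing forward as they close: fully open they stand 13 mm farther back than shut.
Start: joints at [1.064, 0.15, 1.437, -0, 1.554, -0.134], TCP at [0.209, 0.535, 0.231] pointing down, gripper open.
Joint ranges: [-2.8, 2.8], [-0.68, 2.1], [0.12, 2.68], [-1.39, 4.53], [0.16, 2.79], [-2.81, 2.81]. Speed limits (rad/s): [1.89, 1.89, 2.22, 3.01, 3.01, 3.01].

### API

Orientations are given as a unit quaternion [x, y, z, w].
In Python, from cell import get_obs, imaging, r gives the robot as it stands.
- The arm moves only by the shell command python3 -m handwheel 'ROWS' [FORCE]. ROWS is JSON, one flat list of numbers, 5 for each row, row after row: the shift along the tool's x, y, z in cm, then the turn about the tool's z in degrees, then the opening, from 0 (shut) to 1 (fully open). In form: [dx, dy, dz, turn, grip, dx, dy, dz, turn, grip, ...]. A call has exactly 10 rows; each row is the pose to reach, as a shift and turn from the pose commanded when the call began, along the tool's axes at that moment; what a row does not reach only later rows make up. A row lasts 1/10 s, in which the tool goes at most 50 mm and 8.59 degrees, less where a joint would pass 70% of its speed; a pose out of reach is approached as far as the arm can. A call with a gripper value outside its range is refused whole. The fingers move at their own pace and stop on an object; FORCE is the grip in N (left out, the last holds). Time passes only in rows, so rows that repeat a pose let the fingers close, or fill a call up. It gives the time, the measured TCP pose, the force, the opening and the grip force at its end, in the units of the state.
- get_obs(): the state, without advancing time (a new reading comes with each control period).
- imaging.snapshot(name): name is "scene" or "top" or "wrist"; returns a dict with "color" (384x512x3 uint8, red, green, blue), "vfov" (degrees; the focal length in pixels is half the picture's height over the tangent of half this angle, whatever the lens; pixels are square), "cx", "cy" (the principal point, pixels), "R" (3x3) and "t" (3): a world point X has camera coordinates R X + t. Camera axes: x right, y down, z forward; pixel columns grow to the right and rows downward; lengths in m; the calibration is good to about 2 mm. A picture is of the moment at which its call begins. There is no depth.
- r.finish_job(): hands the job in; it is judged then, once.
The state is a dict: "clock": time; "qpos": joint angles; "joint_velocities": joint speeds; "joint_torque": joint torques, N m; "ee_pos": TCP position; "eef_rot": TCP orientation; "contact_force": force on the tool from outside, world axes, zero at the start; "torque": the same for the moment, N m; "opening": finger opening in m; "finger_force": force on a finger pad.
Only numpy, scipy, OpenCV 4.12 (cv2) and the standard library are available. Lean on these libraries where they do the work, as an engineer would, in place of code of your own. Each camera call takes 0.05 s, during which the arm holds its last target. There are 200 camera calls.

### The job

A slate coaster has slid to the back of the low slatted riser. Take the bent rod by its handle, reach in through the riser's open end, press the rubber foot gently on top of the coaster and draw it all the way out into the open, using only the rod on it and not cracking it or bumping the riser. Then lay the rod down flat on the worktop, off the coaster, and leave the other things where they are.

Things in the scene. Friction and masses are not known exactly. Their poses are not given: they have to be found in the camera images.
- riser: slatted wooden riser (low shelf) fixed on the worktop, 160 long (x) x 174 wide (y) x 68 high; origin: centre of its underside. Its -x end is open, the other sides are boards 12 thick. Tunnel under the slats: own x -80 to +68, y -75 to +75, 56 high. Five slats along y, gaps of 12.5 too narrow for fingers or the rod's foot. A spice jar 106 high is fixed on top at x +52, y +58.
- riser_mouth (a point): middle of the riser's open end: riser's own x -80, y 0, z 28; axes are the riser's, so -x points straight out of the tunnel
- coaster: dropped square slate coaster, dark, 70 x 70 x 8 thick, 0.12 to 0.21 kg, flat on the worktop at the inner end of the tunnel, edges nearly square to it, back edge about 5 from the end board: too close to get the rod behind it. Origin: centre of its underside, z up, x and y along its edges. Brittle: it cracks at over 12 N between rod and coaster.
- coaster_top (a point): centre of the coaster's upper face, which is flat with nothing to hook. Friction: rubber on slate about 1.2, coaster on worktop about 0.6: 7 to 8 N draws it surely, under about 5 N the foot tends to slide off. With the rod held, pressing is stiff (several N per mm): press by feel
- rod: bent rod, 0.15 kg, lying the right way up. Black rubber handle 100 long (x) x 18 wide (y) x 32 high; origin: centre of the handle's underside, z up. A steel shaft 7 thick runs from its +x end, 24 above the underside, to x = 140 and bends down to a rubber foot 16 across, sole level with the handle's underside; lying flat it rests on both.
- rod_foot (a point): centre of the rubber foot's sole: x = 140, y = 0, z = 0 of the rod; axes are the rod's. The rod holds steady against the pressing when gripped at the handle's middle from above, across its 18 width, with about 110 N
- lemon: yellow lemon 72 x 57 x 58 on the worktop, bystander; origin at its underside
- keys: bunch of keys 123 x 99 x 8 on the worktop, bystander; origin at its underside
- scissors: scissors 87 x 199 x 9 on the worktop, bystander; origin at its underside
- tin_small: small food tin, 57 across x 72 high, bystander; origin at its underside

How it is judged:
On the way, in this order (a step that is already met when the one before it is completed fails the run):
1. the rod's foot bears on the coaster inside the riser (contact force between rod and coaster above 0.8 N and x of rod_foot in the frame of riser above -0.03 m and z of rod_foot in the frame of coaster_top above -0.003 m), for 0.2 s.
2. the coaster is drawn clear of the riser (x of coaster in the frame of riser below -0.117 m), for 0.1 s.
At the end, for the whole second after the job is handed in: The coaster lies flat and still on the worktop, wholly outside the riser's open end (its centre at least 37 mm out from the end); the rod lies on the worktop, right way up and still (origin within 6 mm of the worktop's height, tilt under 0.1 rad), not touching the coaster (x of coaster in the frame of riser below -0.117 m and height (world z) of coaster between -0.004 and 0.004 m and angle between coaster's own z axis and vertical below 0.06 rad and linear speed of each of coaster, rod below 0.01 m/s and height (world z) of rod between -0.006 and 0.006 m and contact force between rod and coaster below 0.05 N and angle between rod's own z axis and vertical below 0.1 rad).
It fails at once if the coaster is pressed too hard (over 12 N from the rod) and cracks (contact force between rod and coaster above 12 N).
It fails at once if the fingers touch the coaster (contact force between the fingers and coaster above 0.5 N).
It fails at once if the rod or the coaster is driven against the riser (over 12 N) (contact force between any of rod, coaster and riser above 12 N).
It fails at once if the arm or its fingers bump the riser (over 3 N) (contact force between any of the arm, the fingers and riser above 3 N).
It fails at once if the lemon, keys, scissors or small tin is shoved more than 30 mm (distance of any of lemon, keys, scissors, tin_small from where it was at the start of the episode above 0.03 m).
It also fails if it takes over 72 s, if anything falls off the work surface, if the arm or the gripper's body presses on something with over 40 N, if the wrist force passes 120 N, or if a joint passes its speed limit or range.

## Working session

There is one attempt and no reset: what is moved stays moved. The work goes in short steps, Python scripts to look and compute and a shell command to move; the robot and the scene stay as the last step left them, time stands still between calls to the robot, and variables do not carry over. Pictures are saved under pics/ and viewed, at most 10 in all, crops included, and the job is handed in when it is done.

```bash
mkdir -p pics; ls; python3 - <<'E'
from cell import get_obs, imaging, r
import cv2,numpy as np,pickle
d={}
for n in ("scene","top"):
    s=imaging.snapshot(n); d[n]=s
    cv2.imwrite(f"pics/{n}0.png",s["color"][:,:,::-1])
    print(n,s["vfov"],s["cx"],s["cy"],np.round(s["R"],3).tolist(),np.round(s["t"],3).tolist())
pickle.dump(d,open("s0.pkl","wb"))
o=get_obs();print({k:np.round(v,3).tolist() for k,v in o.items()})
E
```

```text
pics
scene 45.580428256713105 255.8769101230526 185.38499904939405 [[0.47, -0.883, 0.012], [-0.675, -0.368, -0.64], [0.569, 0.293, -0.769]] [-0.286, 0.381, 1.222]
top 55.783997296972 254.95018447275592 187.60685859996195 [[-0.01, -1.0, -0.006], [-0.995, 0.01, -0.094], [0.094, 0.005, -0.996]] [-0.018, 0.521, 1.118]
{'clock': 0.1, 'qpos': [1.064, 0.151, 1.438, -0.0, 1.554, -0.134], 'joint_velocities': [0.001, -0.002, -0.003, 0.001, 0.001, 0.001], 'joint_torque': [0.005, -71.438, -57.179, -0.0, 0.007, -0.0], 'ee_pos': [0.209, 0.535, 0.231], 'eef_rot': [0.185, 0.983, -0.001, -0.0], 'contact_force': [-0.471, -0.258, 0.803], 'torque': [-0.05, -0.049, 0.022], 'finger_force': 0.0, 'opening': 0.085}
```

View pics/top0.png

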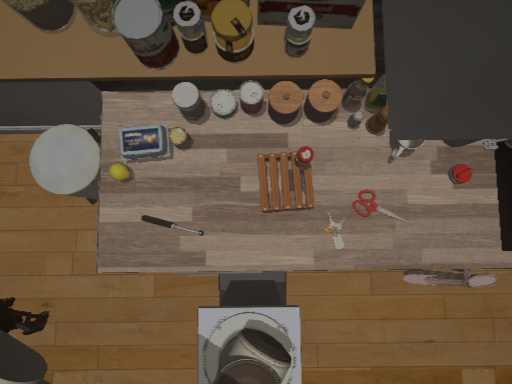

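View pics/scene0.png

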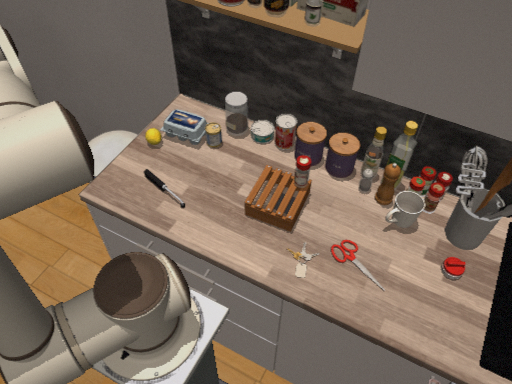

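The top view shows the rod at about (143–203, 216–234), with its handle on the left. The riser is at (258–314, 150–212) with the jar at (305,155), so its open end faces image left (world +y). Next I measure both.

```bash
cat > h.py <<'E'
import numpy as np
def ray(s,u,v,z):
    f=192/np.tan(np.radians(s["vfov"])/2); R=np.array(s["R"]);t=np.array(s["t"])
    d=R.T@np.array([(u-s["cx"])/f,(v-s["cy"])/f,1]); c=-R.T@t
    return c+d*(z-c[2])/d[2]
def proj(s,X):
    f=192/np.tan(np.radians(s["vfov"])/2); p=np.array(s["R"])@X+s["t"]
    return np.array([s["cx"]+f*p[0]/p[2],s["cy"]+f*p[1]/p[2]])
E
python3 - <<'E'
import pickle,cv2,numpy as np
from h import *
d=pickle.load(open("s0.pkl","rb"))
s=d["top"];im=np.array(s["color"]);hsv=cv2.cvtColor(im,cv2.COLOR_RGB2HSV)
m=((hsv[...,0]<14)&(hsv[...,1]>110)&(hsv[...,2]>60)).astype(np.uint8); m[:, :250]=0;m[:,325:]=0;m[:140]=0;m[220:]=0
pts=cv2.findNonZero(m);rc=cv2.minAreaRect(pts);print("riser",rc)
for b in cv2.boxPoints(rc): print(b,ray(s,*b,0.068).round(4))
print("c",ray(s,*rc[0],.068))
k=((im.max(2)<60)).astype(np.uint8);k[:,:135]=0;k[:,215:]=0;k[:205]=0;k[245:]=0
rc=cv2.minAreaRect(cv2.findNonZero(k));print("handle",rc)
for b in cv2.boxPoints(rc): print(b,ray(s,*b,0.02).round(4))
a=cv2.resize(im[195:250,130:215],None,fx=9,fy=9,interpolation=cv2.INTER_NEAREST)
b=cv2.resize(im[140:222,245:330],None,fx=9,fy=9,interpolation=cv2.INTER_NEAREST)
cv2.imwrite("pics/a.png",a[:,:,::-1][:300]);
c=np.zeros((600,800,3),np.uint8)
A=cv2.resize(im[205:245,135:215],(800,400)[0:2] if 0 else (440,220),interpolation=cv2.INTER_CUBIC);c[:220,:440]=A
B=cv2.resize(im[145:220,250:325],(375,375),interpolation=cv2.INTER_CUBIC);c[225:600,:375]=B
S=d["scene"]["color"];c[225:565,380:788]=cv2.resize(np.array(S)[160:235,235:325],(408,340),interpolation=cv2.INTER_CUBIC)
c[:220,445:745]=cv2.resize(np.array(S)[165:210,135:195],(300,220),interpolation=cv2.INTER_CUBIC)
cv2.imwrite("pics/crop1.png",c[:,:,::-1])
E
```

```text
riser ((286.8514099121094, 178.37083435058594), (62.33684539794922, 55.841007232666016), 86.00909423828125)
[256.82935 149.22122] [ 0.6346 -0.03    0.068 ]
[312.53497 145.33478] [ 0.6448 -0.2006  0.068 ]
[316.87347 207.52045] [ 0.4546 -0.2089  0.068 ]
[261.16785 211.40689] [ 0.4446 -0.0411  0.068 ]
c [ 0.5438618  -0.12020412  0.068     ]
handle ((172.14707946777344, 224.9117889404297), (62.3316535949707, 5.578319072723389), 14.03624439239502)
[141.23532 220.05885] [0.4226 0.3352 0.02  ]
[142.58826 214.64708] [0.4395 0.3313 0.02  ]
[203.05884 229.76472] [0.3904 0.1408 0.02  ]
[201.7059 235.1765] [0.3737 0.145  0.02  ]
```

View pics/crop1.png

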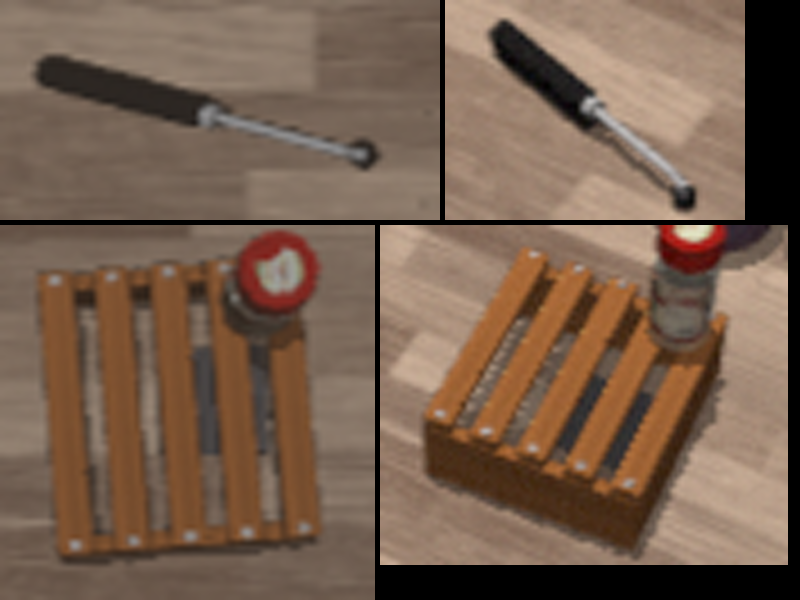

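Top-left crop: the handle's butt is at crop (38,70), the collar at (207,115) and the foot at (365,154). Bottom-left crop: the riser's mouth slat edge runs (38,272)→(60,558), and the coaster shows through the gaps at x from 195, y 346–454. Converting these to positions.

```bash
python3 - <<'E'
import pickle,cv2,numpy as np
from h import *
d=pickle.load(open("s0.pkl","rb"));s=d["top"]
r=lambda x,y:(250+x/5-.5,145+(y-225)/5-.5)
for n,x,y,z in [("TL",38,272,.068),("BL",60,558,.068),("BR",320,540,.068),("coLtop",194,346,.008),("coLbot",202,454,.008),("coRtop",264,346,.008),("coRbot",270,452,.008)]:
    print(n,ray(s,*r(x,y),z).round(4))
S=d["scene"];q=lambda x,y:(235+x*90/408-.5-380*90/408,160+(y-225)*75/340-.5)
for n,x,y,z in [("sTL",527,246,.068),("sBL",425,412,.068),("sBR",638,494,.068)]:
    print(n,ray(S,*q(x,y),z).round(4))
p=lambda x,y:(135+x*80/440-.5,205+y*40/220-.5)
for n,x,y,z in [("butt",37,70,.024),("collar",207,115,.024),("foot",366,154,.01)]: print(n,ray(s,*p(x,y),z).round(4))
p=lambda x,y:(135+(x-445)/5-.5,165+y*45/220-.5)
for n,x,y,z in [("sbutt",497,30,.024),("scollar",592,106,.024),("sfoot",683,197,.008)]: print(n,ray(S,*p(x,y),z).round(4))
E
```

```text
TL [ 0.6201 -0.0307  0.068 ]
BL [ 0.4455 -0.0421  0.068 ]
BR [ 0.4547 -0.1988  0.068 ]
coLtop [ 0.5822 -0.1305  0.008 ]
coLbot [ 0.5126 -0.1343  0.008 ]
coRtop [ 0.5817 -0.1754  0.008 ]
coRbot [ 0.5134 -0.1777  0.008 ]
sTL [ 0.6226 -0.0327  0.068 ]
sBL [ 0.4526 -0.0416  0.068 ]
sBR [ 0.4599 -0.1989  0.068 ]
butt [0.4314 0.3341 0.024 ]
collar [0.405  0.2369 0.024 ]
foot [0.3817 0.1486 0.01  ]
sbutt [0.4341 0.3338 0.024 ]
scollar [0.4087 0.2376 0.024 ]
sfoot [0.3824 0.1503 0.008 ]
```

```bash
cat >> h.py <<'E'
from scipy.spatial.transform import Rotation as Ro
def togo(target,yaw=None):
    "shift in cm along tool axes, turn about tool z in deg so tool x gets world yaw"
    from cell import get_obs
    o=get_obs();R=Ro.from_quat(o["eef_rot"]).as_matrix()
    out=R.T@(np.array(target)-o["ee_pos"])*100
    y0=np.degrees(np.arctan2(R[1,0],R[0,0]))
    print("shift",out.round(2),"turn",None if yaw is None else round((y0-yaw+180)%360-180,2),"yaw",round(y0,2),"pos",np.round(o["ee_pos"],4),"F",np.round(o["contact_force"],2),"tilt",np.round(R[2],4),"t",o["clock"],"q",np.round(o["qpos"],2))
E
python3 -c "
from h import *
togo([.4195,.2855,.14],74.6)"
python3 -m handwheel '[-3,-1.5,1,8.5,1,-6,-3,2,17,1,-9,-5,3,25.5,1,-12,-7,4,34,1,-15,-9,5,42.5,1,-18,-10.5,6,51,1,-21,-12,7,59.5,1,-24,-13.5,8,68,1,-27,-15,9,76.5,1,-28.7,-15.6,9.1,84.1,1]'
python3 - <<'E'
from h import *
togo([.4195,.2855,.14],74.6)
from cell import imaging
import cv2,pickle
s=imaging.snapshot("wrist");pickle.dump(s,open("w1.pkl","wb"));cv2.imwrite("pics/w1.png",s["color"][:,:,::-1])
for n,x in dict(butt=[.4328,.334,.024],collar=[.4068,.2372,.024],foot=[.382,.1495,.008],mid=[.4195,.2855,.032]).items(): print(n,proj(s,np.array(x)).round(1))
E
```

```text
shift [-28.67 -15.6    9.09] turn 84.04 yaw 158.64 pos [0.2093 0.5353 0.2308] F [-0.47 -0.26  0.8 ] tilt [ 1.e-04 -1.e-03 -1.e+00] t 0.1 q [ 1.06  0.15  1.44 -0.    1.55 -0.13]
clock: 1.1
ee_pos: [0.4206, 0.2835, 0.1389]
eef_rot: [0.798, 0.603, -0.001, -0.0]
contact_force: [-0.7, -0.1, 0.5]
opening: 0.0857
finger_force: 0.0
shift [ 0.16 -0.16 -0.11] turn -0.49 yaw 74.11 pos [0.4206 0.2835 0.1389] F [-0.75 -0.13  0.51] tilt [-0.0017 -0.0014 -1.    ] t 1.1 q [ 0.44  0.06  1.73 -0.    1.36  0.72]
butt [253.8 125.2]
collar [255.8 237.4]
foot [256.2 310.6]
mid [254.5 187.1]
```

View pics/w1.png

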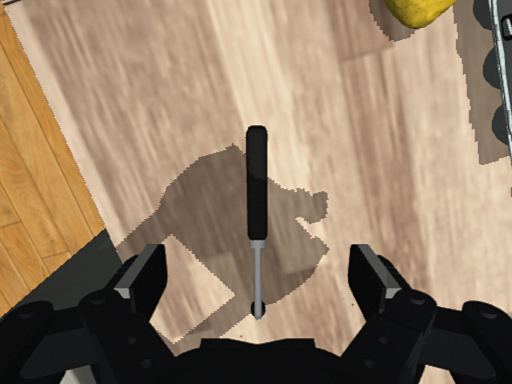

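The wrist view shows the rod upright at column 257, with the butt at row 126, the collar at 240 and the foot at 310. The fingers are symmetric about column 257, so the rod is already centred between them.

```bash
python3 - <<'E'
from h import *
import pickle,cv2
s=pickle.load(open("w1.pkl","rb"))
im=np.array(s["color"]); k=(im.max(2)<45).astype(np.uint8);k[:115]=0;k[250:]=0;k[:,:235]=0;k[:,280:]=0
x,y,w,h=cv2.boundingRect(k);print(x,y,w,h,cv2.minAreaRect(cv2.findNonZero(k)))
for n,u,v,z in [("butt",257,125.5,.032),("coll",257.5,240,.032),("mid",257,183,.032),("foot",258,310,.008)]: print(n,ray(s,u,v,z).round(4))
togo([.4195,.2855,.007],74.6)
E
```

```text
246 126 21 114 ((256.0, 182.5), (113.0, 20.0), 90.0)
butt [0.4354 0.3337 0.032 ]
coll [0.4086 0.2381 0.032 ]
mid [0.4225 0.2884 0.032 ]
foot [0.384  0.1497 0.008 ]
shift [ 0.21 -0.31 13.22] turn -1.02 yaw 73.58 pos [0.422  0.2829 0.1392] F [ 0.22 -1.97 -0.16] tilt [-1.7e-03 -4.0e-04 -1.0e+00] t 1.15 q [ 0.44  0.06  1.72 -0.    1.36  0.73]
```

```bash
python3 -m handwheel '[0,0,2,0,1,0,0,4,0,1,0,0,6,0,1,0,0,8,0,1,0,0,9,0,1,0,0,9,0,1,0,0,9,0,1,0,0,9,0,1,0,0,9,0,1,0,0,9,0,1]' 60 >/dev/null; python3 - <<'E'
from h import *
togo([.4215,.286,.005],74.4)
E
```

```text
shift [0.06 0.12 4.58] turn 0.14 yaw 74.54 pos [0.4201 0.2858 0.0508] F [ 0.06 -0.5  -0.1 ] tilt [ 5.e-04  7.e-04 -1.e+00] t 2.15 q [ 0.45  0.15  1.83 -0.    1.17  0.72]
```

```bash
python3 -m handwheel '[0,0.1,1,0,1,0,0.1,2,0,1,0,0.1,3,0,1,0,0.1,4,0,1,0,0.1,4.6,0,1,0,0.1,4.6,0,0.6,0,0.1,4.6,0,0.3,0,0.1,4.6,0,0.1,0,0.1,4.6,0,0.1,0,0.1,4.6,0,0]' 110
python3 -m handwheel '[0,0,0,0,0,0,0,0,0,0,0,0,0,0,0,0,0,0,0,0,0,0,0,0,0,0,0,0,0,0,0,0,0,0,0,0,0,0,0,0,0,0,0,0,0,0,0,0,0,0]' 110;  python3 - <<'E'
from h import *
togo([.4215,.286,.005],74.4)
E
```

```text
clock: 3.15
ee_pos: [0.4206, 0.2856, 0.005]
eef_rot: [0.796, 0.606, -0.0, -0.0]
contact_force: [-1.3, -2.0, 3.9]
opening: 0.0163
finger_force: 107.2
clock: 4.15
ee_pos: [0.4207, 0.2856, 0.005]
eef_rot: [0.796, 0.606, 0.0, -0.0]
contact_force: [-6.9, -1.3, 11.0]
opening: 0.0162
finger_force: 108.9
shift [ 0.06  0.07 -0.  ] turn 0.14 yaw 74.54 pos [0.4207 0.2856 0.005 ] F [-6.86 -1.32 11.03] tilt [ 3.e-04 -2.e-04 -1.e+00] t 4.15 q [0.44 0.21 1.86 0.   1.07 0.71]
```

```bash
python3 -m handwheel '[0,0,-1,0,0,0,0,-2,0,0,0,0,-3,0,0,0,0,-4,0,0,0,0,-5,0,0,0,0,-6,0,0,0,0,-6,0,0,0,0,-6,0,0,0,0,-6,0,0,0,0,-6,0,0]' 110;  python3 - <<'E'
from h import *
togo([.5336,.138,.065],93.4)
E
```

```text
clock: 5.15
ee_pos: [0.4206, 0.2852, 0.0638]
eef_rot: [0.796, 0.606, -0.0, -0.0]
contact_force: [-0.0, 1.0, -1.1]
opening: 0.0162
finger_force: 107.4
shift [-11.18  14.81  -0.12] turn -18.86 yaw 74.54 pos [0.4206 0.2852 0.0638] F [-0.01  1.03 -1.1 ] tilt [-7.e-04 -7.e-04 -1.e+00] t 5.15 q [ 0.44  0.13  1.81 -0.    1.2   0.71]
```

```bash
python3 -m handwheel '[-1.6,2.1,0,-2.7,0,-3.2,4.2,0,-5.4,0,-4.8,6.3,0,-8.1,0,-6.4,8.4,0,-10.8,0,-8,10.5,0,-13.5,0,-9.6,12.6,0,-16.2,0,-11.2,14.8,0,-18.9,0,-11.2,14.8,0,-18.9,0,-11.2,14.8,0,-18.9,0,-11.2,14.8,0,-18.9,0]' 110;  python3 - <<'E'
from h import *
import cv2,pickle
togo([.5336,.138,.021],93.4)
from cell import imaging
c=np.zeros((600,800,3),np.uint8);d={}
for i,n in enumerate(("top","scene","wrist")):
    s=imaging.snapshot(n);d[n]=s
    foot=np.array([.5336+.14*.059,.138-.14*.998,.06])
    if n!="wrist":
        u,v=[(240,145),(215,135)][i]; w,h=[(100,90),(120,108)][i]
        c[:360,400*i:400*i+400]=cv2.resize(np.array(s["color"])[v:v+h,u:u+w],(400,360),interpolation=cv2.INTER_CUBIC)
    else: c[360:600,:320]=cv2.resize(s["color"],(320,240))
    print(n,proj(s,foot))
pickle.dump(d,open("s2.pkl","wb"));cv2.imwrite("pics/c2.png",c[:,:,::-1])
E
```

```text
clock: 6.15
ee_pos: [0.5331, 0.1384, 0.064]
eef_rot: [0.686, 0.728, -0.0, -0.0]
contact_force: [-0.5, 0.2, -1.6]
opening: 0.0162
finger_force: 107.5
shift [-0.04  0.05  4.3 ] turn 0.03 yaw 93.43 pos [0.5331 0.1384 0.064 ] F [-0.54  0.16 -1.6 ] tilt [ 0.e+00 -8.e-04 -1.e+00] t 6.15 q [0.11 0.22 1.71 0.   1.21 0.05]
top [247.88282215 179.73814673]
scene [247.00941949 178.5461098 ]
wrist [256.3964448  440.09692998]
```

View pics/c2.png

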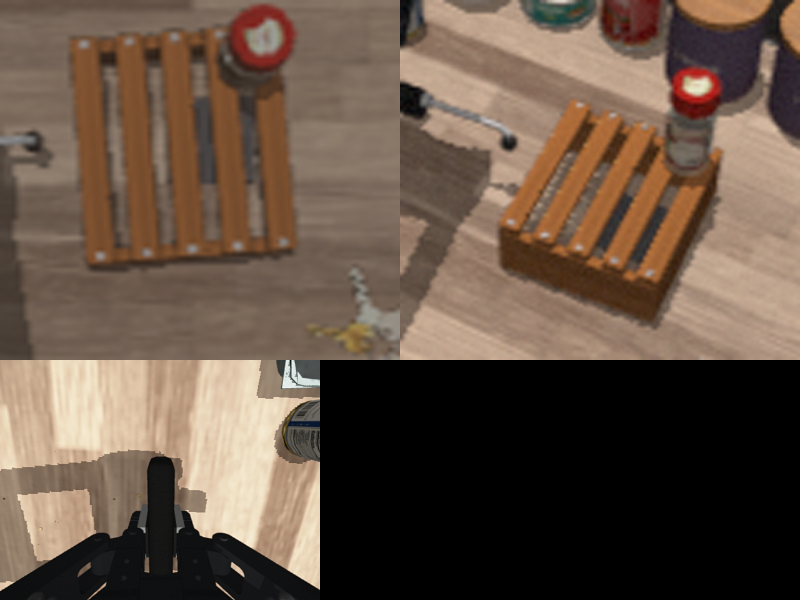

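The top view puts the foot at about (248,180), as predicted and in line with the coaster (rows 97–185 of the crop). Descending to insertion height, then entering.

```bash
python3 -m handwheel '[0,0,1,0,0,0,0,2,0,0,0,0,3,0,0,0,0,4,0,0,0,0,4.3,0,0,-1,0,4.3,0,0,-2,0,4.3,0,0,-3,0,4.3,0,0,-4,0,4.3,0,0,-4,0,4.3,0,0]' 110;  python3 - <<'E'
from h import *
togo([.5413,.0084,.021],93.4)
E
```

```text
clock: 7.3
ee_pos: [0.5363, 0.0966, 0.0215]
eef_rot: [0.686, 0.728, 0.0, 0.0]
contact_force: [-0.2, -0.0, -2.1]
opening: 0.0161
finger_force: 107.5
shift [-8.83 -0.02  0.06] turn -0.04 yaw 93.36 pos [0.5363 0.0966 0.0215] F [-0.17 -0.01 -2.05] tilt [-3.e-04  3.e-04 -1.e+00] t 7.3 q [ 0.04  0.25  1.76 -0.    1.12 -0.02]
```

```bash
python3 -m handwheel '[-1.2,0,0.1,0,0,-2.4,0,0.1,0,0,-3.6,0,0.1,0,0,-4.8,0,0.1,0,0,-6,0,0.1,0,0,-7.2,0,0.1,0,0,-8.4,0,0.1,0,0,-8.9,0,0.1,0,0,-8.9,0,0.1,0,0,-8.9,0,0.1,0,0]' 110;  python3 - <<'E'
from h import *
togo([.5413,.0084,.013],93.4)
from cell import get_obs,imaging
print(get_obs()["torque"])
import cv2
c=np.zeros((400,800,3),np.uint8)
for i,n in enumerate(("top","scene")):
    s=imaging.snapshot(n);u,v=[(240,145),(215,135)][i]; w,h=[(100,100),(110,110)][i]
    c[:,400*i:400*i+400]=cv2.resize(np.array(s["color"])[v:v+h,u:u+w],(400,400),interpolation=cv2.INTER_CUBIC)
cv2.imwrite("pics/c3.png",c[:,:,::-1])
E
```

```text
clock: 8.3
ee_pos: [0.5413, 0.0093, 0.0203]
eef_rot: [0.686, 0.728, -0.0, -0.0]
contact_force: [-0.3, -0.6, -1.2]
opening: 0.0166
finger_force: 107.5
shift [-0.09 -0.01  0.73] turn 0.03 yaw 93.43 pos [0.5413 0.0093 0.0203] F [-0.27 -0.62 -1.21] tilt [ 0.e+00 -1.e-04 -1.e+00] t 8.3 q [-0.13  0.25  1.77  0.    1.12 -0.19]
[ 0.03422278 -0.00918224 -0.00592796]
```

View pics/c3.png

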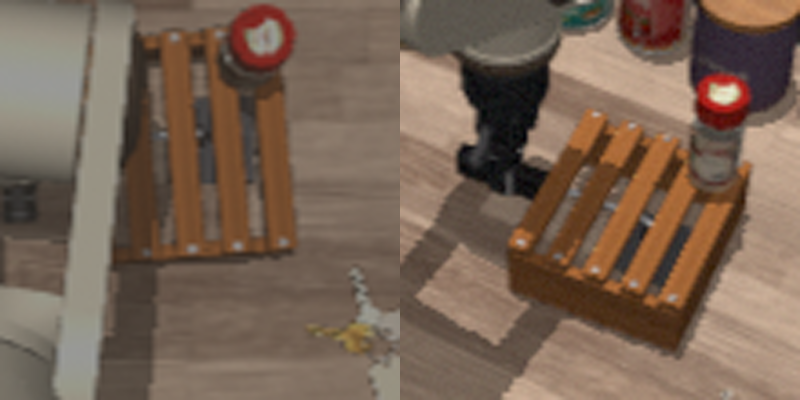

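The foot is seen at crop (205,132) in the gap between slats 3 and 4, a few mm above the coaster's centre row (141). I shift 4 mm and come down by feel.

```bash
cat > f.py <<'E'
from cell import get_obs
import numpy as np
o=get_obs();print(round(o["clock"],2),"pos",np.round(o["ee_pos"],4),"F",np.round(o["contact_force"],2),"T",np.round(o["torque"],3))
E
python3 -m handwheel '[0,-0.1,0,0,0,0,-0.2,0,0,0,0,-0.3,0,0,0,0,-0.4,0.1,0,0,0,-0.4,0.2,0,0,0,-0.4,0.3,0,0,0,-0.4,0.4,0,0,0,-0.4,0.4,0,0,0,-0.4,0.4,0,0,0,-0.4,0.4,0,0]' 110 >/dev/null; python3 f.py
python3 -m handwheel '[0,0,0.03,0,0,0,0,0.06,0,0,0,0,0.1,0,0,0,0,0.1,0,0,0,0,0.1,0,0,0,0,0.1,0,0,0,0,0.1,0,0,0,0,0.1,0,0,0,0,0.1,0,0,0,0,0.1,0,0]' 110 >/dev/null; python3 f.py
```

```text
9.4 pos [0.5374 0.009  0.0163] F [ 0.42  0.35 -2.02] T [ 0.06  -0.018 -0.018]
10.4 pos [0.5374 0.009  0.0153] F [ 0.04 -0.38 -1.55] T [ 0.074 -0.019  0.01 ]
```

```bash
python3 -m handwheel '[0,0,0.03,0,0,0,0,0.06,0,0,0,0,0.1,0,0,0,0,0.1,0,0,0,0,0.1,0,0,0,0,0.1,0,0,0,0,0.1,0,0,0,0,0.1,0,0,0,0,0.1,0,0,0,0,0.1,0,0]' 110 >/dev/null; python3 f.py
python3 -m handwheel '[0,0,0.01,0,0,0,0,0.02,0,0,0,0,0.03,0,0,0,0,0.04,0,0,0,0,0.05,0,0,0,0,0.05,0,0,0,0,0.05,0,0,0,0,0.05,0,0,0,0,0.05,0,0,0,0,0.05,0,0]' 110 >/dev/null; python3 f.py
```

```text
11.4 pos [0.5374 0.009  0.0143] F [ 0.52  0.07 -1.57] T [ 0.031 -0.011 -0.063]
12.4 pos [0.5374 0.009  0.0138] F [ 0.57 -0.47 -1.25] T [ 0.031  0.005 -0.013]
```

```bash
python3 -m handwheel '[0,0,0.01,0,0,0,0,0.02,0,0,0,0,0.03,0,0,0,0,0.04,0,0,0,0,0.05,0,0,0,0,0.05,0,0,0,0,0.05,0,0,0,0,0.05,0,0,0,0,0.05,0,0,0,0,0.05,0,0]' 110 >/dev/null; python3 f.py
```

```text
13.4 pos [0.5374 0.009  0.0133] F [-0.27  0.64 -2.38] T [0.091 0.002 0.006]
```

```bash
python3 -m handwheel '[0,0,0.01,0,0,0,0,0.02,0,0,0,0,0.03,0,0,0,0,0.04,0,0,0,0,0.05,0,0,0,0,0.05,0,0,0,0,0.05,0,0,0,0,0.05,0,0,0,0,0.05,0,0,0,0,0.05,0,0]' 110 >/dev/null; python3 f.py
```

```text
14.4 pos [0.5374 0.009  0.0128] F [ 1.01  0.64 -1.15] T [ 0.06   0.057 -0.001]
```

```bash
python3 -m handwheel '[0,0,0.01,0,0,0,0,0.02,0,0,0,0,0.03,0,0,0,0,0.04,0,0,0,0,0.05,0,0,0,0,0.05,0,0,0,0,0.05,0,0,0,0,0.05,0,0,0,0,0.05,0,0,0,0,0.05,0,0]' 110 >/dev/null; python3 f.py
```

```text
15.4 pos [0.5374 0.009  0.0123] F [0.03 2.55 1.7 ] T [ 0.114 -0.012  0.056]
```

```bash
python3 -m handwheel '[0,0,0.01,0,0,0,0,0.02,0,0,0,0,0.03,0,0,0,0,0.04,0,0,0,0,0.05,0,0,0,0,0.05,0,0,0,0,0.05,0,0,0,0,0.05,0,0,0,0,0.05,0,0,0,0,0.05,0,0]' 110 >/dev/null; python3 f.py
```

```text
16.4 pos [0.5374 0.009  0.0118] F [-0.3   4.05  2.89] T [ 0.106 -0.062  0.065]
```

Contact: about 4.5 N normal, plus an inward friction of 4 N. I pull out a little and read again.

```bash
python3 -m handwheel '[0.01,0,0,0,0,0.02,0,0,0,0,0.03,0,0,0,0,0.05,0,0,0,0,0.05,0,0,0,0,0.05,0,0,0,0,0.05,0,0,0,0,0.05,0,0,0,0,0.05,0,0,0,0,0.05,0,0,0,0]' 110 >/dev/null; python3 f.py
```

```text
17.4 pos [0.5374 0.0094 0.0118] F [ 0.48 -3.58  1.17] T [-0.937 -0.085  0.033]
```

```bash
python3 -m handwheel '[0,0,0.01,0,0,0,0,0.02,0,0,0,0,0.03,0,0,0,0,0.04,0,0,0,0,0.04,0,0,0,0,0.04,0,0,0,0,0.04,0,0,0,0,0.04,0,0,0,0,0.04,0,0,0,0,0.04,0,0]' 110 >/dev/null; python3 f.py
```

```text
18.4 pos [0.5374 0.0095 0.0114] F [-0.31 -1.32  4.17] T [-0.942 -0.053  0.032]
```

```bash
python3 -m handwheel '[0.02,0,0.01,0,0,0.04,0,0.01,0,0,0.06,0,0.01,0,0,0.1,0,0.01,0,0,0.14,0,0.01,0,0,0.18,0,0.01,0,0,0.22,0,0.01,0,0,0.26,0,0.01,0,0,0.3,0,0.01,0,0,0.34,0,0.01,0,0]' 110 >/dev/null; python3 f.py
```

```text
19.4 pos [0.5372 0.0129 0.0113] F [ 0.69 -4.51  3.81] T [-1.357 -0.119 -0.038]
```

```bash
python3 -m handwheel '[0.1,0,0.02,0,0,0.2,0,0.02,0,0,0.3,0,0.02,0,0,0.4,0,0.02,0,0,0.5,0,0.02,0,0,0.6,0,0.02,0,0,0.7,0,0.02,0,0,0.8,0,0.02,0,0,0.9,0,0.02,0,0,1,0,0.02,0,0]' 110 >/dev/null; python3 f.py
```

```text
20.4 pos [0.5366 0.0229 0.0111] F [-0.13 -4.16  4.63] T [-1.571 -0.075 -0.02 ]
```

```bash
python3 - <<'E'
from cell import imaging
import cv2,numpy as np
c=np.zeros((400,800,3),np.uint8)
for i,n in enumerate(("top","scene")):
    s=imaging.snapshot(n);u,v=[(240,145),(215,135)][i]; w,h=[(100,100),(110,110)][i]
    c[:,400*i:400*i+400]=cv2.resize(np.array(s["color"])[v:v+h,u:u+w],(400,400),interpolation=cv2.INTER_CUBIC)
cv2.imwrite("pics/c4.png",c[:,:,::-1])
E
python3 f.py
```

```text
20.5 pos [0.5365 0.023  0.0111] F [ 0.68 -2.51  4.12] T [-1.26  -0.129  0.049]
```

View pics/c4.png

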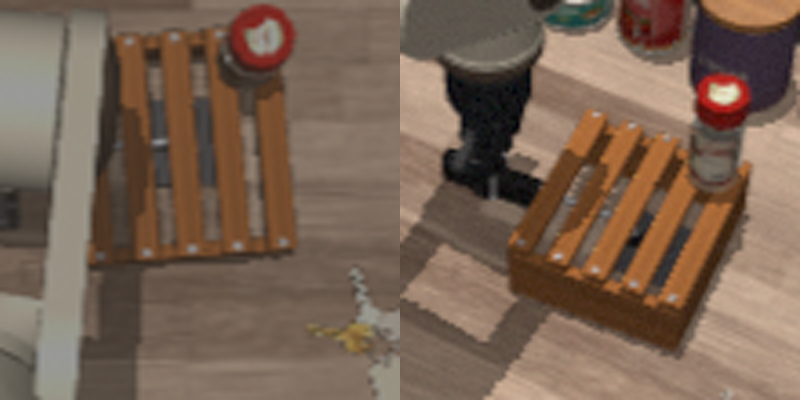

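The coaster is following: it has moved one gap and sits at rows 97–187, with the rod at row 143. Continuing the pull.

```bash
python3 -m handwheel '[0.1,0,0.01,0,0,0.3,0,0.01,0,0,0.5,0,0.01,0,0,0.7,0,0.01,0,0,0.9,0,0.01,0,0,1.1,0,0.01,0,0,1.3,0,0.01,0,0,1.5,0,0.01,0,0,1.7,0,0.01,0,0,1.9,0,0.01,0,0]' 110 >/dev/null; python3 f.py
```

```text
21.5 pos [0.5354 0.042  0.011 ] F [ 0.06 -5.42  5.34] T [-1.7   -0.126  0.041]
```

```bash
python3 -m handwheel '[0.2,0,0,0,0,0.5,0,0,0,0,0.8,0,0,0,0,1.1,0,0,0,0,1.4,0,0,0,0,1.7,0,0,0,0,2,0,0,0,0,2.3,0,0,0,0,2.6,0,0,0,0,2.8,0,0,0,0]' 110 >/dev/null; python3 f.py
```

```text
22.5 pos [0.5337 0.07   0.011 ] F [-0.04 -5.09  4.04] T [-1.583 -0.091 -0.011]
```

```bash
python3 -m handwheel '[0.2,0,0,0,0,0.5,0,0,0,0,0.8,0,0,0,0,1.1,0,0,0,0,1.4,0,0,0,0,1.7,0,0,0,0,2,0,0,0,0,2.3,0,0,0,0,2.6,0,0,0,0,2.8,0,0,0,0]' 110 >/dev/null; python3 f.py
```

```text
23.5 pos [0.532 0.098 0.011] F [-0.21 -6.06  4.79] T [-1.67  -0.13   0.036]
```

```bash
python3 -m handwheel '[0.2,0,0,0,0,0.5,0,0,0,0,0.8,0,0,0,0,1.1,0,0,0,0,1.4,0,0,0,0,1.7,0,0,0,0,2,0,0,0,0,2.3,0,0,0,0,2.6,0,0,0,0,2.8,0,0,0,0]' 110 >/dev/null; python3 f.py
```

```text
24.5 pos [0.5303 0.1259 0.011 ] F [ 0.19 -4.86  4.41] T [-1.631 -0.096  0.031]
```

```bash
python3 -m handwheel '[0.2,0,0,0,0,0.5,0,0,0,0,0.8,0,0,0,0,1.1,0,0,0,0,1.4,0,0,0,0,1.7,0,0,0,0,2,0,0,0,0,2.3,0,0,0,0,2.6,0,0,0,0,2.8,0,0,0,0]' 110 >/dev/null; python3 f.py
```

```text
25.5 pos [0.5287 0.1539 0.011 ] F [ 0.19 -5.16  3.84] T [-1.642 -0.095 -0.055]
```

```bash
python3 -m handwheel '[0.2,0,0,0,0,0.5,0,0,0,0,0.8,0,0,0,0,1.1,0,0,0,0,1.4,0,0,0,0,1.7,0,0,0,0,2,0,0,0,0,2.3,0,0,0,0,2.5,0,0,0,0,2.5,0,0,0,0]' 110 >/dev/null; python3 f.py
```

```text
26.5 pos [0.5272 0.179  0.011 ] F [-0.53 -1.07  5.73] T [-0.918 -0.02  -0.072]
```

```bash
python3 - <<'E'
from cell import imaging
import cv2,numpy as np,pickle
c=np.zeros((400,800,3),np.uint8);d={}
for i,n in enumerate(("top","scene")):
    s=imaging.snapshot(n);d[n]=s;u,v=[(200,135),(185,115)][i]; w,h=[(120,120),(120,120)][i]
    c[:,400*i:400*i+400]=cv2.resize(np.array(s["color"])[v:v+h,u:u+w],(400,400),interpolation=cv2.INTER_CUBIC)
pickle.dump(d,open("s5.pkl","wb"));cv2.imwrite("pics/c5.png",c[:,:,::-1])
E
```

```text
(no output)
```

View pics/c5.png

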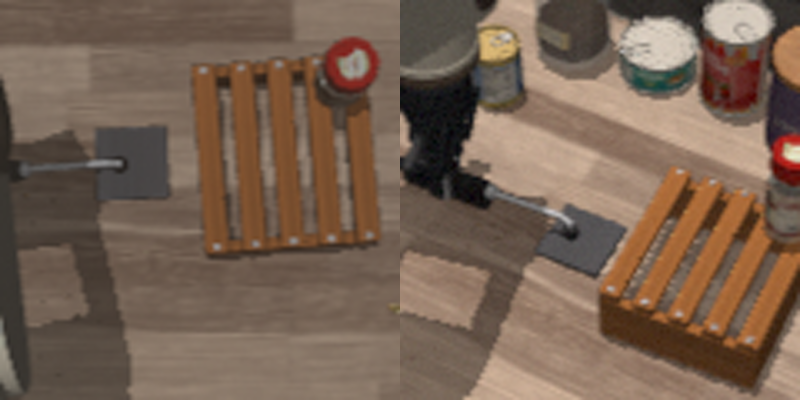

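The coaster now lies fully in the open: its right edge is at crop column 167 and the riser's mouth at about 197. I lift, move away, and lay the rod down.

```bash
python3 -m handwheel '[0,0,-0.2,0,0,0,0,-0.5,0,0,0,0,-1,0,0,0,0,-2,0,0,0,0,-3,0,0,0,0,-4,0,0,1.5,-1.5,-4,0,0,3,-3,-4,0,0,4.5,-4.5,-4,0,0,6,-6,-4,0,0]' 110 >/dev/null; python3 f.py
python3 -m handwheel '[1,0,0,0,0,2,0,0,0,0,2,0,1,0,0,2,0,2,0,0,2,0,3,0,0,2,0,3.5,0,0,2,0,4,0,0,2,0,4.2,0,0,2,0,4.2,0,0,2,0,4.2,0,0]' 110 >/dev/null; python3 f.py
```

```text
27.6 pos [0.4632 0.2354 0.0518] F [ 0.71 -0.85 -1.46] T [0.068 0.025 0.033]
28.6 pos [0.4627 0.2548 0.0092] F [-0.05 -0.75 -1.84] T [ 0.044 -0.034  0.   ]
```

```bash
python3 -m handwheel '[0,0,0.05,0,0,0,0,0.1,0,0,0,0,0.15,0,0,0,0,0.2,0,0,0,0,0.25,0,0,0,0,0.3,0,0,0,0,0.35,0,0,0,0,0.35,0,0,0,0,0.35,0,0,0,0,0.35,0,0]' 110 >/dev/null; python3 f.py
```

```text
29.6 pos [0.4625 0.2548 0.0055] F [-0.02  0.98 -1.58] T [-0.008  0.013 -0.02 ]
```

```bash
python3 -m handwheel '[0,0,0.05,0,0,0,0,0.1,0,0,0,0,0.1,0,0,0,0,0.1,0,0.25,0,0,0.1,0,0.3,0,0,0.1,0,0.35,0,0,0.1,0,0.4,0,0,0.1,0,0.45,0,0,0.1,0,0.5,0,0,0.1,0,0.5]' 20 >/dev/null; python3 f.py
python3 -m handwheel '[0,0,0,0,0.5,0,0,-1,0,0.5,0,0,-2,0,0.5,0,0,-4,0,0.5,0,0,-6,0,0.5,0,0,-8,0,0.5,0,0,-10,0,0.5,0,0,-12,0,0.5,0,0,-12,0,0.5,0,0,-12,0,0.5]' 20 
python3 - <<'E'
from cell import imaging
import cv2,numpy as np,pickle
c=np.zeros((400,800,3),np.uint8);d={}
for i,n in enumerate(("scene","wrist")):
    s=imaging.snapshot(n);d[n]=s
    a=np.array(s["color"])
    if i==0:a=a[110:230,110:290]
    c[:300,400*i:400*i+400]=cv2.resize(a,(400,300),interpolation=cv2.INTER_CUBIC)
cv2.imwrite("pics/c6.png",c[:300,:,::-1])
E
```

```text
30.6 pos [0.4625 0.2548 0.0045] F [-0.67 -0.01  0.84] T [ 0.007 -0.006 -0.018]
clock: 31.6
ee_pos: [0.4626, 0.2549, 0.1253]
eef_rot: [0.686, 0.728, 0.001, 0.0]
contact_force: [-0.5, -0.5, -0.1]
opening: 0.0428
finger_force: 0.0
```

View pics/c6.png

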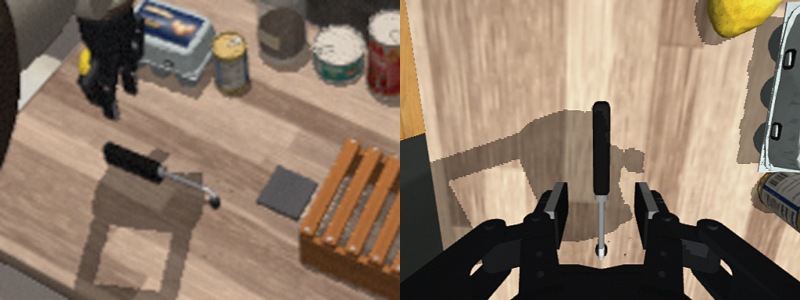

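The rod lies flat and upright, with its foot at about (215,202) in the left crop. The coaster is clear of both the rod and the riser, at (287,192). Handing in.

```bash
python3 -c "
from cell import r
print(r.finish_job())"
```

```text
the job is handed in; nothing more can be done
None
```

I drew the coaster fully out of the riser with the rod and laid the rod flat on the worktop clear of it, then handed the job in at about 32 s; no verdict was returned.

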